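# Clamp the blank and seat the drill plate on its pin

### The job

In the drilling jig, first swing the clamp arm over onto the plywood blank so that its foot rests on it. Then pick up the aluminium drill plate by its black grip and slide it over the locating pin on the jig's raised pad, square with the jig and with its long end over the blank, until it drops fully home. Finish still gripping it and pressing it down firmly (about 15 N): do not let go, and leave the blank in its nest and everything else on the bench where it is.

Things in the scene. Friction and masses are not known exactly. Their poses are not given: they have to be found in the camera images.
- jig: Dark steel drilling jig fixed to the bench; base 130 (x) by 270 (y) by 12 mm, spanning y -125 to +145 mm. Origin on the bench; z up; y runs along the jig from the pin end (-y) to the clamp end (+y). A bright aluminium raised pad, x +-40, y -120 to -28 mm, top 26 mm above the bench, carries the locating pin. The blank lies in a nest (x +-40, y -20 to +75 mm) between 9 mm high stops. A clamp bracket, 32 mm wide (x) and 30 mm long, 72 mm high, stands at y = +112 mm.
- pin_tip (a point): Tip of the round dark steel locating pin, at x 0, y -68, z 36 mm in the jig's frame. The pin is 12 mm in diameter and stands 10 mm above the pad, its top 4 mm tapering to 8 mm diameter. The drill plate hides it once over it.
- clamp (a joint): Clamp arm's hinge (rad), axis along the jig's x. 0: swung fully back, the arm leaning away from the blank over the jig's +y end, 35 degrees above level. It grows as the arm swings up (vertical at 0.96) and over; at about 2.53 the arm is level and its rubber foot rests on the blank. The arm's weight (0.25 kg) makes it fall to either side of centre and holds it there; the fall is damped.
- clamp_hinge (a point): Hinge axis of the clamp, x 0, y 112, z 60 mm in the jig's frame (fixed; its axes are the jig's).
- clamp_knob (a point): Centre of the 28 mm black ball knob at the end of the clamp arm, 92 mm from the hinge axis. The arm is a steel bar 14 mm wide; the foot (18 mm wide) stands out 36 mm sideways from the bar 62 mm from the hinge, towards the blank when the arm is over. With the arm over, the knob's centre is 60 mm above the bench.
- blank: Loose plywood blank, 80 (x) by 95 (y) by 12 mm, 70 g, lying in the jig's nest with its top 24 mm above the bench. Origin at the centre of its underside.
- plate_grip (a point): Centre of the drill plate's grip, an upright black plastic block 20 mm thick (plate's x), 50 mm long (plate's y) and 42 mm high, standing on a 4 mm foot, 34 by 60 mm, on the plate: it spans 16 to 58 mm above the plate's underside, this point being 37 mm above it, right above the blind pin hole. Its axes are the plate's.
- plate_hole (a point): Mouth of the pin hole, at the plate's underside; it is 14 mm in diameter and blind (closed by the grip). z up; y points along the plate to its long end. The loose aluminium plate is 70 mm wide (x +-35), 12 mm thick, runs from y -45 to +70 mm about the hole and weighs about 0.25 to 0.45 kg. Fully home, its underside lies on the jig's pad, the hole around the pin, its y along the jig's y.
- plate_bush (a point): Drill guide hole, 10 mm across, at the plate's underside 58 mm from the pin hole along the plate's y; it ends over the blank.
- plate: The drill plate itself; origin and axes as point plate_hole.
- bitstand_centre (a point): Bystander: centre of the wooden block (60 by 90 by 32 mm) of a drill-bit stand with four bits standing up to 72 mm high. It and the drill plate may swap places.
- holesaw: Bystander: steel hole saw, 52 mm diameter, 38 mm high, with a 30 mm shank up; origin at its underside.
- screwdriver_grip (a point): Bystander: handle of a screwdriver with a black handle, lying.
- pencil: Bystander: flat carpenter's pencil, 185 mm long, lying; origin at its underside.
- sanding_block: Bystander: cork sanding block, 60 by 100 by 32 mm; origin at its underside.
- offcut: Bystander: plywood offcut, 100 by 160 by 10 mm; origin at its underside.
- jar: Bystander: glass jar with a steel lid, 64 mm diameter, 75 mm high; origin at its underside.
Mind the look-alikes: they are no part of the job. What is shaped like the blank but pink is not meant.

How it is judged:
By the outcome, as a careful person would: the job done as asked, in the order asked, and still so for the second after the job is handed in, while the arm keeps its last pose, push and grip.
It also fails if it takes over 59 s, if anything falls off the work surface, if the arm or the gripper's body presses on something with over 40 N, if the wrist force passes 120 N, or if a joint passes its speed limit or range.

### The arm

A 6-joint arm with a two-finger parallel gripper is mounted at the origin on the work surface. World frame = base frame: x ahead of the robot, y to its left, z up, the work surface at z = 0. Lengths are in m, angles in rad, forces in N, time in s.
With the tool pointing down it reaches from about 0.35 to 0.975 m from the base axis. Payload 4.9 kg.
Tool frame: the origin (TCP) lies at the very end of the fingers, on their centre line; the grasp point (between the pads) lies 19 mm behind it; x points along the fingers, y is the direction in which the jaws open and shut, and the axes are right-handed (so a half turn about x gives the same grasp; the last joint's range is limited). The gripper opens to 85 mm and grips with 20 to 120 N. Pads are 22 mm wide; open, the fingers measure 114 mm over their backs; the gripper's body (76 mm by 85 mm) begins 54 mm behind the grasp point. The pads swing forward as they close: fully open they stand 13 mm farther back than shut.
Start: joints at [1.169, 0.053, 1.613, -0, 1.476, -0.119], TCP at [0.174, 0.6, 0.195] pointing down, gripper open.
Joint ranges: [-3.01, 3.01], [-1.01, 2.22], [0.06, 2.58], [-1.02, 4.17], [0.09, 2.62], [-3.14, 3.14]. Speed limits (rad/s): [2.57, 2.57, 3.14, 3.14, 3.14, 3.14].

### API

Orientations are given as a unit quaternion [w, x, y, z].
In Python, from plant import manip gives the robot as it stands.
- The arm moves only by the tool play_rows, never from a script. Its argument "plan" is a list of rows, each a list of 5 numbers: the shift along the tool's x, y, z in mm, then the turn about the tool's x in rad, then the closure, from -1 (fully open) to 1 (shut). A call has 1 to 8 rows; each row is the pose to reach, as a shift and turn from the pose commanded when the call began, along the tool's axes at that moment; what a row does not reach only later rows make up. A row lasts 1/8 s, in which the tool goes at most 62.5 mm and 10.7 degrees, less where a joint would pass 70% of its speed; a pose out of reach is approached as far as the arm can. A call with a gripper value outside its range is refused whole. The fingers move at their own pace and stop on an object; the grip force is fixed at half the most. Time passes only in rows, so rows that repeat a pose let the fingers close. It gives the time, the measured TCP pose, the force and the opening at its end, in the units of the state.
- manip.state(): the state, without advancing time (a new reading comes with each control period).
- manip.grab_frame(name): name is "scene" or "top" or "wrist"; returns a dict with "img" (384x512x3 uint8, red, green, blue), "range_z" (384x512 float32, m along the optical axis (not along the pixel's ray), 0 where there is no reading), "fx", "fy", "cx", "cy" (pixels), "origin" and "rotation" of the camera in the world. Camera axes: x right, y up, looking along -z (the intrinsics and any distortion apply to the point x, -y, -z); pixel columns grow to the right and rows downward; lengths in m; the calibration is good to about 2 mm. The wrist camera is an equidistant fisheye: a pixel r from the principal point sees the ray r / f radians off the axis. A picture is of the moment at which its call begins.
- manip.job_done(): hands the job in, once; it reports no verdict.
The state is a dict: "time": time; "joint_pos": joint angles; "joint_vel": joint speeds; "joint_efforts": joint torques, N m; "tool_pos": TCP position; "tool_rot": TCP orientation; "contact_force": force on the tool from outside, world axes, zero at the start; "ft_torque": the same for the moment, N m; "gripper_width": opening from 0.0 (shut) to 1.0 (fully open).
Only numpy, scipy, OpenCV 4.12 (cv2) and the standard library are available. Lean on these libraries where they do the work, as an engineer would, in place of code of your own. Each camera call takes 0.05 s, during which the arm holds its last target. There are 200 camera calls.

## Working session

There is one attempt and no reset: what is moved stays moved. The work goes in short steps, Python scripts to look and compute and a tool call to move; the robot and the scene stay as the last step left them, time stands still between calls to the robot, and variables do not carry over. Pictures are saved under pics/ and viewed, about 8 in all and at most 12, crops included, and the job is handed in when it is done.

Besides the shell and the picture viewer there is one more tool, called after "Call:" by a JSON object that holds its "fn" and its "kwargs", one argument or row to a line. play_rows: Moves the arm, as the interface text tells. Its arguments: {"type":"object","properties":{"plan":{"type":"array"}},"required":["plan"]}

```bash
mkdir -p pics; ls; python3 - <<'E'
from plant import manip
import cv2,numpy as np,pickle
s=manip.state();print(s)
F={}
for n in("scene","top"):
    f=manip.grab_frame(n);F[n]=f
    print(n,f["fx"],f["fy"],f["cx"],f["cy"],f["origin"],f["rotation"],[k for k in f])
pickle.dump(F,open("F.pkl","wb"))
for n in F: cv2.imwrite(f"pics/{n}1.png",cv2.resize(F[n]["img"][:,:,::-1],(768,576)))
E
```

```text
pics
{'time': 0.0, 'joint_pos': array([ 1.16895825e+00,  5.33631649e-02,  1.61432119e+00, -1.89509035e-05,
        1.47600279e+00, -1.18979371e-01]), 'joint_vel': array([-0.00069159, -0.00188922,  0.00062184,  0.00031275,  0.00038214,
       -0.00047188]), 'joint_efforts': array([-7.25726895e-04, -3.93687701e+01, -3.70174026e+01, -2.59393682e-04,
        7.00846067e-03, -2.11480915e-05]), 'tool_pos': array([0.17415105, 0.59950514, 0.19344295]), 'tool_rot': array([ 0.69986218,  0.09895464,  0.70023062, -0.10038918]), 'contact_force': array([ 0.36991547, -0.89252806, -0.08262892]), 'ft_torque': array([-0.01971881, -0.01928223, -0.0212896 ]), 'gripper_width': 1.0039064209970834}
scene 399.7038152814936 399.7038152814936 266.7437922584812 188.61796837472164 [ 0.96703534 -0.56316421  1.11979412] [0.90609717 0.27672718 0.09791536 0.30466796] ['img', 'range_z', 'fx', 'fy', 'cx', 'cy', 'origin', 'rotation']
top 359.555917521087 359.555917521087 254.08745080039486 192.87189691782436 [ 0.38604014 -0.00705083  1.20040476] [-0.70096672 -0.0515703   0.05055546  0.70952823] ['img', 'range_z', 'fx', 'fy', 'cx', 'cy', 'origin', 'rotation']
```

View pics/scene1.png

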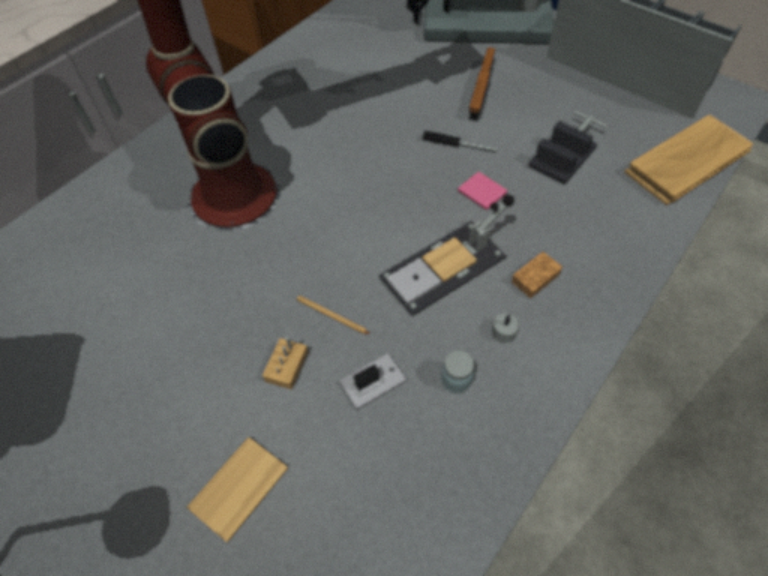

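View pics/top1.png

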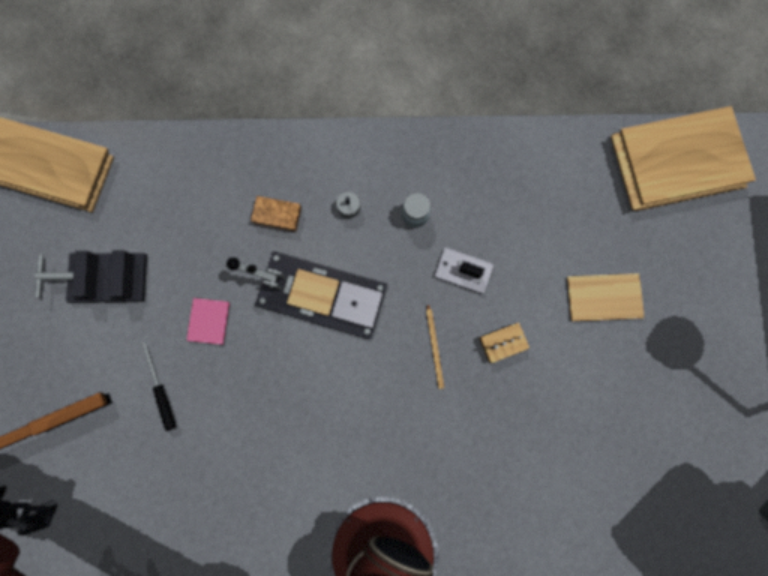

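The scene picture shows the jig at about (443,268) and the drill plate with its black grip at (372,380). In the top picture the jig is at (322,297), with its pin at (354,303) and the clamp knob at (233,264). The plate's grip is at (472,270) and its bush at (446,264).

Look-alikes:
- **Pink blank (208,321):** not meant. The plywood blank in the nest at (313,292) fits.
- **Black vise (107,277):** not the jig.
- **Bit stand (505,343):** wooden with bits. The plate is the bright aluminium piece with the black grip.

```bash
cat > h.py <<'E'
import numpy as np,cv2
from scipy.spatial.transform import Rotation as R
def rot(q): q=np.asarray(q); return R.from_quat(q[[1,2,3,0]])
def cloud(f,fish=False):
    h,w=f["range_z"].shape; v,u=np.mgrid[:h,:w].astype(float)
    a=(u-f["cx"])/f["fx"]; b=(v-f["cy"])/f["fy"]
    if fish:
        t=np.hypot(a,b); k=np.where(t>1e-9,np.tan(np.minimum(t,1.5))/np.maximum(t,1e-9),1); a=a*k;b=b*k
    z=f["range_z"]; P=np.stack([a*z,-b*z,-z],-1)
    return rot(f["rotation"]).apply(P.reshape(-1,3)).reshape(h,w,3)+f["origin"]
def proj(f,p,fish=False):
    c=rot(f["rotation"]).inv().apply(np.atleast_2d(p)-f["origin"]); a=c[:,0]/-c[:,2]; b=-c[:,1]/-c[:,2]
    if fish:
        r=np.hypot(a,b); t=np.arctan2(np.hypot(c[:,0],c[:,1]),-c[:,2]); k=np.where(r>1e-9,t/np.maximum(r,1e-9),1); a=a*k;b=b*k
    return np.stack([f["cx"]+f["fx"]*a,f["cy"]+f["fy"]*b],1)
E
python3 - <<'E'
from h import *; import pickle
F=pickle.load(open("F.pkl","rb")); f=F["top"]; C=cloud(f); im=f["img"]
z=C[...,2]; 
def at(u,v): print((u,v),C[int(v/1.5),int(u/1.5)].round(4))
for p in [(233,264),(252,269),(354,303),(340,310),(313,292),(472,270),(446,264),(480,285),(420,240),(600,450)]: at(*p)
lab=lambda m:cv2.connectedComponents(m.astype(np.uint8))
def rect(name,seed,zlo,zhi):
    m=(z>zlo)&(z<zhi)&(f["range_z"]>0); n,l=lab(m); k=l[int(seed[1]/1.5),int(seed[0]/1.5)]
    P=C[l==k][:,:2]; r=cv2.minAreaRect((P*1000).astype(np.float32)); print(name,k,len(P),r,z[l==k].mean()); print(cv2.boxPoints(r).round())
rect("jig",(340,325),.006,.045)
rect("pad",(340,310),.019,.045)
rect("plate",(480,285),.006,.03)
rect("grip",(472,270),.03,.08)
s=F["scene"]; S=cloud(s)
for p in [(508,200),(495,207),(416,278),(368,377),(391,370)]: print("scene",p,S[int(p[1]/1.5),int(p[0]/1.5)].round(4))
c=im[150:240,145:345]; cv2.imwrite("pics/crop.png",cv2.resize(c[:,:,::-1],None,fx=4,fy=4,interpolation=cv2.INTER_CUBIC))
E
```

```text
(233, 264) [0.5982 0.2946 0.125 ]
(252, 269) [0.5884 0.2547 0.1254]
(354, 303) [0.526  0.0529 0.0376]
(340, 310) [0.5143 0.0861 0.0288]
(313, 292) [0.5554 0.146  0.0243]
(472, 270) [ 0.5918 -0.2001  0.0587]
(446, 264) [ 0.617  -0.1529 -0.0007]
(480, 285) [ 0.5659 -0.2266  0.0131]
(420, 240) [ 0.6728 -0.0962  0.0017]
(600, 450) [ 0.2052 -0.4738 -0.0007]
jig 229 3000 ((552.9989624023438, 126.98847961425781), (270.6098327636719, 132.7935791015625), 73.02828216552734) 0.01832365575662179
[[450.  17.]
 [577. -22.]
 [656. 237.]
 [529. 276.]]
pad 41 677 ((527.133544921875, 46.75727081298828), (91.87602996826172, 80.49066925048828), 72.8636703491211) 0.026074419757896924
[[475.  15.]
 [552.  -9.]
 [579.  79.]
 [502. 103.]]
plate 262 591 ((604.2386474609375, -193.3440704345703), (114.88330841064453, 74.9090805053711), 69.32331848144531) 0.012784896014490487
[[ 549. -234.]
 [ 619. -260.]
 [ 660. -153.]
 [ 589. -126.]]
grip 14 119 ((597.8440551757812, -204.3611297607422), (50.00143051147461, 20.854637145996094), 69.26691436767578) 0.054609813905746624
[[ 579. -224.]
 [ 599. -231.]
 [ 616. -185.]
 [ 597. -177.]]
scene (508, 200) [0.6031 0.2907 0.1206]
scene (495, 207) [0.5947 0.2537 0.1236]
scene (416, 278) [0.5316 0.0479 0.0347]
scene (368, 377) [ 0.604 -0.207  0.054]
scene (391, 370) [ 6.118e-01 -1.479e-01 -3.000e-04]
```

View pics/crop.png

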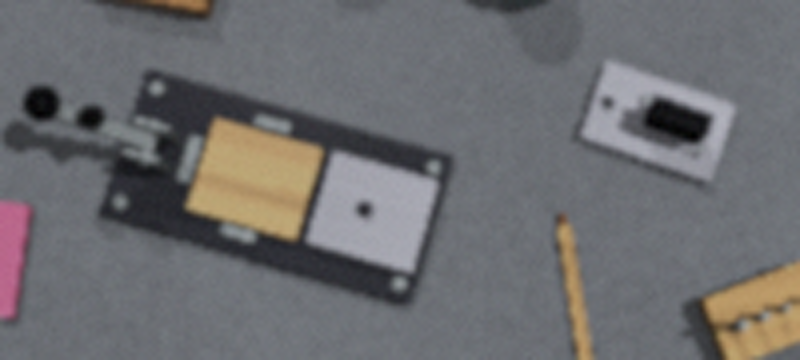

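The crop confirms the plate with its black grip at (680,120) and bush at (607,103), the pin at (364,209), and the clamp arm swung back with its knob at (40,103). Next I'll plan the clamp push.

```bash
cat >> h.py <<'E'
JO=np.array([.5501,.1174]); JA=np.radians(73.0)
def jig(x,y,z): 
    c,s=np.cos(JA),np.sin(JA); return np.array([*(JO+x*np.array([s,-c])+y*np.array([c,s])),z])
def go(s,tgt,ydir,p=None):
    """shift (mm, tool axes) and turn from the state to TCP tgt with tool y along world heading ydir (mod pi)"""
    Rm=rot(s["tool_rot"]).as_matrix(); h=np.arctan2(Rm[1,1],Rm[0,1])
    B=np.array([[0,0,-1],[np.cos(h),np.sin(h),0],[np.sin(h),-np.cos(h),0]])
    B[2]=np.cross(B[0],B[1])
    t=-((ydir-h+np.pi/2)%np.pi-np.pi/2)
    print("now",np.round(p if p is not None else s["tool_pos"],4),"heading",round(np.degrees(h),2),"tilt",round(np.degrees(np.arccos(-Rm[2,0])),2),"shift",(B@(np.asarray(tgt)-(s["tool_pos"] if p is None else p))*1e3).round(1),"turn",round(t,4))
E
python3 - <<'E'
from h import *; from plant import manip
s=manip.state()
for t in [jig(0,.235,.195),jig(0,.235,.098)]: print(t); go(s,t,JA-np.pi/2,p=np.array([.174,.6,.195]))
E
```

```text
[0.61880735 0.34213162 0.195     ]
now [0.174 0.6   0.195] heading 73.8 tilt 0.11 shift [   0.  -123.5  499.1] turn -1.5569
[0.61880735 0.34213162 0.098     ]
now [0.174 0.6   0.195] heading 73.8 tilt 0.11 shift [  97.  -123.5  499.1] turn -1.5569
```

Call:
{"fn": "play_rows", "kwargs": {
  "plan": [
    [0, -15, 62, 0.18, 1],
    [0, -31, 125, 0.36, 1],
    [0, -46, 187, 0.54, 1],
    [0, -62, 249, 0.72, 1],
    [0, -77, 311, 0.9, 1],
    [0, -93, 374, 1.08, 1],
    [0, -108, 436, 1.26, 1],
    [0, -123, 499, 1.44, 1]
  ]
}}

```text
time: 1.1
tool_pos: [0.6085, 0.3483, 0.1941]
tool_rot: [-0.459, -0.538, -0.459, 0.538]
contact_force: [-0.1, 0.9, 1.3]
gripper_width: 0.001
```

```bash
python3 - <<'E'
from h import *; from plant import manip
s=manip.state(); print(s["time"],s["joint_pos"].round(2))
go(s,jig(0,.235,.195),JA-np.pi/2)
E
```

```text
1.1 [0.41 0.23 1.42 0.   1.49 0.57]
now [0.6085 0.3483 0.1941] heading -9.06 tilt 0.05 shift [-0.9 11.2  4.5] turn 0.1386
```

Call:
{"fn": "play_rows", "kwargs": {
  "plan": [
    [0, 0, 0, 0.145, 1],
    [30, 0, 0, 0.145, 1],
    [65, 0, 0, 0.145, 1],
    [97, 0, 0, 0.145, 1],
    [97, 0, 0, 0.145, 1],
    [97, 0, 0, 0.145, 1]
  ]
}}

```text
time: 1.85
tool_pos: [0.6077, 0.35, 0.0988]
tool_rot: [0.421, 0.569, 0.42, -0.568]
contact_force: [0.3, -0.2, 0.5]
gripper_width: 0.0
```

```bash
python3 - <<'E'
from h import *; from plant import manip
s=manip.state(); print(s["time"],s["joint_pos"].round(2),s["contact_force"])
go(s,jig(0,.212,.103),JA-np.pi/2)
go(s,jig(0,.137,.125),JA-np.pi/2)
go(s,jig(0,.095,.125),JA-np.pi/2)
f=manip.grab_frame("scene"); cv2.imwrite("pics/c2.png",cv2.resize(f["img"][90:220,220:400,::-1],None,fx=4,fy=4))
E
```

```text
1.85 [ 0.42  0.3   1.5  -0.    1.34  0.71] [ 0.29891891 -0.17913113  0.45096196]
now [0.6077 0.35   0.0988] heading -17.01 tilt 0.07 shift [-4.2 13.  27.2] turn -0.0002
now [0.6077 0.35   0.0988] heading -17.01 tilt 0.07 shift [-26.2  13.  102.2] turn -0.0002
now [0.6077 0.35   0.0988] heading -17.01 tilt 0.07 shift [-26.2  13.  144.2] turn -0.0002
```

View pics/c2.png

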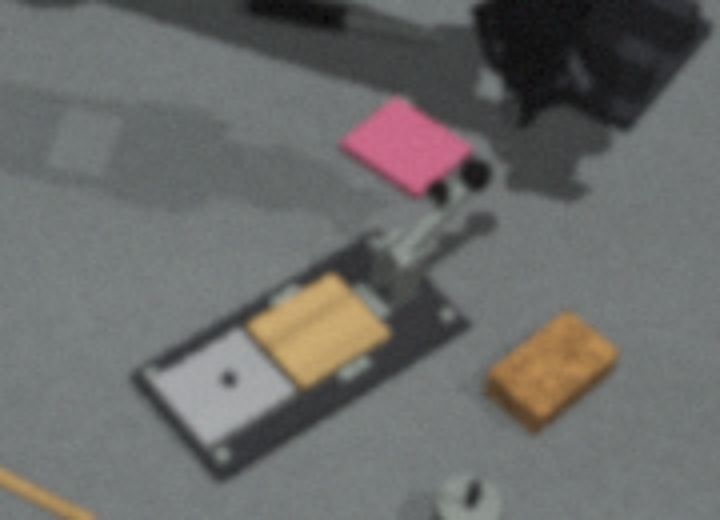

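The crop shows the shut fingers beyond the knob at (475,172), on its outer side and clear of it. I'll push now.

Call:
{"fn": "play_rows", "kwargs": {
  "plan": [
    [0, 13, 5, 0, 1],
    [-2, 13, 17, 0, 1],
    [-4, 13, 30, 0, 1],
    [-8, 13, 43, 0, 1],
    [-12, 13, 56, 0, 1],
    [-17, 13, 69, 0, 1],
    [-22, 13, 82, 0, 1],
    [-26, 13, 95, 0, 1]
  ]
}}

```text
time: 2.9
tool_pos: [0.5916, 0.2543, 0.1242]
tool_rot: [0.421, 0.569, 0.42, -0.568]
contact_force: [0.4, -0.5, 0.7]
gripper_width: -0.002
```

Call:
{"fn": "play_rows", "kwargs": {
  "plan": [
    [0, 0, 12, 0, 1],
    [0, 0, 24, 0, 1],
    [0, 0, 36, 0, 1],
    [0, 0, 48, 0, 1],
    [0, 0, 60, 0, 1],
    [0, 0, 60, 0, 1]
  ]
}}

```text
time: 3.65
tool_pos: [0.574, 0.1969, 0.1237]
tool_rot: [-0.42, -0.569, -0.42, 0.569]
contact_force: [0.6, -0.1, -0.6]
gripper_width: -0.004
```

```bash
python3 - <<'E'
from h import *; from plant import manip
s=manip.state(); print(s["time"],s["contact_force"].round(1))
go(s,jig(0,.095,.125),JA-np.pi/2)
f=manip.grab_frame("scene"); cv2.imwrite("pics/c3.png",cv2.resize(f["img"][90:220,220:400,::-1],None,fx=4,fy=4))
E
```

```text
3.65 [ 0.6 -0.1 -0.6]
now [0.574  0.1969 0.1237] heading -17.08 tilt 0.0 shift [ -1.3   0.3 -12. ] turn -0.0013
```

View pics/c3.png

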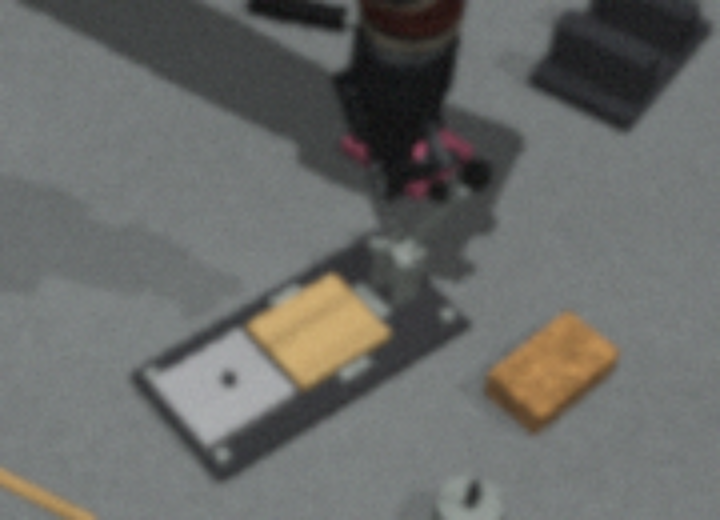

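The knob is still at (475,172) in the crop, so the push went past it. I'll back off upward and watch a second attempt more closely.

Call:
{"fn": "play_rows", "kwargs": {
  "plan": [
    [-40, 0, 0, 0, 1],
    [-80, 0, 0, 0, 1],
    [-80, 0, -60, 0, 1],
    [-80, 0, -120, 0, 1],
    [-80, 0, -165, 0, 1],
    [-80, 0, -165, 0, 1]
  ]
}}

```text
time: 4.45
tool_pos: [0.6222, 0.3586, 0.2026]
tool_rot: [-0.421, -0.567, -0.422, 0.568]
contact_force: [-0.6, -0.2, 0.3]
gripper_width: 0.002
```

```bash
python3 - <<'E'
from h import *; from plant import manip
s=manip.state(); print(s["time"],s["joint_pos"].round(2),s["contact_force"].round(1))
for n in("scene","top"):
    f=manip.grab_frame(n); C=cloud(f); d=C[...,:2]-JO; c,sn=np.cos(JA),np.sin(JA)
    J=np.stack([d@[sn,-c],d@[c,sn],C[...,2]],-1)*1000
    dark=f["img"].max(-1)<45
    m=dark&(abs(J[...,0])<40)&(J[...,1]>120)&(J[...,1]<215)&(J[...,2]>80)&(J[...,2]<140)
    print(n,m.sum()); P=J[m]; o=P[:,1]>165
    print("knob",np.median(P[o],0).round(),P[o].min(0).round(),P[o].max(0).round(),"foot",np.median(P[~o],0).round())
    b=(abs(J[...,0])<40)&(J[...,1]>120)&(J[...,1]<165)&(J[...,2]>65)&(J[...,2]<140)
    print("bar x range",np.percentile(J[b],[5,50,95],axis=0).round())
    t=(abs(J[...,0])<60)&(J[...,1]>195)&(J[...,1]<290)&(J[...,2]<260)&(J[...,2]>130)
    print("tool",np.percentile(J[t],[1,50,99],axis=0).round() if t.any() else None)
go(s,jig(0,.240,.09),JA-np.pi/2)
w=manip.grab_frame("wrist"); cv2.imwrite("pics/w1.png",w["img"][:,:,::-1]); import pickle; pickle.dump((s,w),open("w1.pkl","wb"))
E
```

```text
4.45 [0.42 0.26 1.36 0.   1.51 0.71] [-0.6 -0.2  0.3]
scene 37
knob [  2. 182. 120.] [ -7. 175. 112.] [  9. 192. 129.] foot [  0. 144. 123.]
bar x range [[-12. 121.  68.]
 [ -2. 141.  89.]
 [  5. 159. 125.]]
tool [[-15. 236. 238.]
 [  3. 241. 251.]
 [ 12. 255. 259.]]
top 62
knob [ -4. 185. 124.] [-15. 175. 115.] [  7. 195. 129.] foot [ -5. 145. 126.]
bar x range [[-11. 121.  72.]
 [ -3. 139.  88.]
 [  5. 161. 128.]]
tool [[-10. 236. 244.]
 [ -1. 237. 250.]
 [ 12. 242. 258.]]
now [0.6222 0.3586 0.2026] heading -16.79 tilt 0.05 shift [112.6   1.5  11.8] turn 0.0036
```

View pics/w1.png

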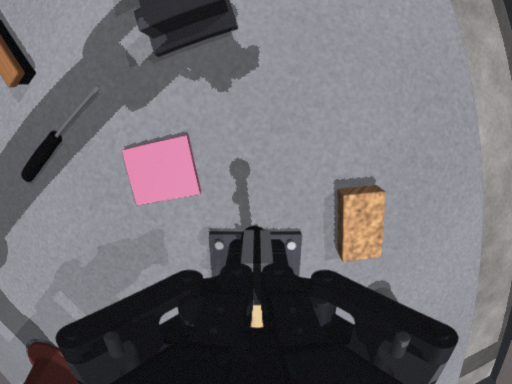

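The wrist view shows the bench beyond the jig. The clamp is hidden behind the gripper, with only its shadow showing at (240,170). Depth puts the knob at jig (-2,185,114), so it hasn't moved. The push probably slipped off the ball. I'll grip the knob across jig x instead and carry it around the arc.

Call:
{"fn": "play_rows", "kwargs": {
  "plan": [
    [0, 0, 33, 0, -1],
    [0, 0, 65, 0, -1],
    [0, 0, 65, 0, -1],
    [40, 0, 65, 0, -1],
    [80, 0, 65, 0, -1],
    [108, 0, 65, 0, -1],
    [108, 0, 65, 0, -1],
    [108, 0, 65, 0, -1]
  ]
}}

```text
time: 5.6
tool_pos: [0.6045, 0.2936, 0.0975]
tool_rot: [0.421, 0.569, 0.42, -0.568]
contact_force: [1.0, -0.0, 0.3]
gripper_width: 0.999
```

Call:
{"fn": "play_rows", "kwargs": {
  "plan": [
    [0, 0, 0, 0, 1],
    [0, 0, 0, 0, 1],
    [0, 0, 0, 0, 1],
    [0, 0, 0, 0, 1],
    [0, 0, 0, 0, 1],
    [0, 0, 0, 0, 1]
  ]
}}

```text
time: 6.35
tool_pos: [0.6034, 0.2933, 0.0956]
tool_rot: [-0.42, -0.568, -0.421, 0.569]
contact_force: [0.4, 0.4, 0.2]
gripper_width: -0.001
```

```bash
python3 - <<'E'
from h import *; from plant import manip
s=manip.state(); print(s["time"],s["contact_force"].round(1),s["gripper_width"]*85)
go(s,jig(-.002,.187,.094),JA-np.pi/2)
p0=np.array([75.4,52.8])
for k in range(1,15):
    a=np.radians(35+k*10); q=92*np.array([np.cos(a),np.sin(a)])-p0; print(k,"x",-round(q[1]),"z",-round(q[0]))
E
```

```text
6.35 [0.4 0.4 0.2] -0.09320029874455941
now [0.6034 0.2933 0.0956] heading -17.02 tilt 0.01 shift [ 1.6 -1.6 -3.2] turn -0.0003
1 x -12 z 10
2 x -23 z 23
3 x -31 z 37
4 x -36 z 52
5 x -39 z 67
6 x -39 z 83
7 x -36 z 99
8 x -31 z 114
9 x -23 z 128
10 x -12 z 140
11 x 0 z 151
12 x 14 z 159
13 x 29 z 164
14 x 45 z 167
```

The gripper shut on nothing, so I need to look.

```bash
python3 - <<'E'
from h import *; from plant import manip
s=manip.state(); a=[]
for n,(u,v) in (("scene",(335,130)),("top",(165,175))):
    f=manip.grab_frame(n); print(n,"tcp px",proj(f,s["tool_pos"]),"grasp",proj(f,s["tool_pos"]+[0,0,.019]),"knob px",proj(f,jig(-.002,.187,.113)))
    a.append(cv2.resize(f["img"][v-45:v+45,u-45:u+45,::-1],(400,400),interpolation=cv2.INTER_CUBIC))
cv2.imwrite("pics/c4.png",np.hstack(a))
E
```

```text
scene tcp px [[337.45445666 137.57523238]] grasp [[338.23652166 133.78514272]] knob px [[338.58322993 133.40834015]]
top tcp px [[158.06334987 176.15382065]] grasp [[156.41660923 174.97983769]] knob px [[155.41173472 175.27059881]]
```

View pics/c4.png

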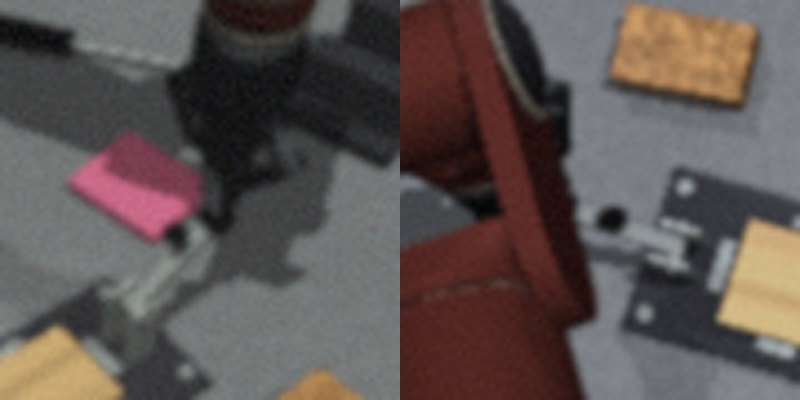

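```bash
python3 - <<'E'
from h import *; from plant import manip
s=manip.state()
f=manip.grab_frame("scene"); C=cloud(f); d=C[...,:2]-JO; c,sn=np.cos(JA),np.sin(JA)
J=np.stack([d@[sn,-c],d@[c,sn],C[...,2]],-1)*1000
m=(abs(J[...,0])<80)&(J[...,1]>100)&(J[...,1]<300)&(J[...,2]>40)
for lo in range(80,260,10):
    k=m&(J[...,2]>=lo)&(J[...,2]<lo+10)
    if k.any(): print(lo,k.sum(),np.percentile(J[k],[3,50,97],axis=0)[:,:2].round().tolist())
print("px around knob (jig mm)")
for v in range(118,146,3): print(v,[tuple(J[v,u].astype(int)) for u in range(330,350,4)])
E
```

```text
80 30 [[-12.0, 128.0], [-2.0, 141.0], [3.0, 155.0]]
90 20 [[-6.0, 144.0], [-0.0, 156.0], [4.0, 175.0]]
100 25 [[-10.0, 152.0], [-0.0, 168.0], [8.0, 185.0]]
110 34 [[-11.0, 137.0], [1.0, 176.0], [8.0, 194.0]]
120 29 [[-13.0, 138.0], [-1.0, 147.0], [6.0, 190.0]]
130 5 [[-6.0, 170.0], [4.0, 171.0], [9.0, 175.0]]
140 20 [[-8.0, 169.0], [5.0, 173.0], [13.0, 185.0]]
150 22 [[-13.0, 169.0], [6.0, 173.0], [12.0, 184.0]]
160 12 [[-12.0, 168.0], [1.0, 171.0], [11.0, 174.0]]
170 22 [[-26.0, 167.0], [-5.0, 170.0], [22.0, 183.0]]
180 48 [[-35.0, 168.0], [11.0, 171.0], [31.0, 189.0]]
190 46 [[-44.0, 164.0], [9.0, 169.0], [37.0, 185.0]]
200 50 [[-50.0, 163.0], [-10.0, 169.0], [47.0, 178.0]]
210 64 [[-55.0, 163.0], [2.0, 170.0], [59.0, 181.0]]
220 94 [[-59.0, 162.0], [19.0, 172.0], [59.0, 190.0]]
230 52 [[-16.0, 160.0], [18.0, 170.0], [45.0, 186.0]]
240 30 [[17.0, 168.0], [35.0, 173.0], [41.0, 189.0]]
250 16 [[18.0, 153.0], [34.0, 177.0], [37.0, 193.0]]
px around knob (jig mm)
118 [(np.int64(-146), np.int64(291), np.int64(2)), (np.int64(-25), np.int64(177), np.int64(172)), (np.int64(-3), np.int64(17
[... 1509 characters left out ...]
-1))]
139 [(np.int64(1), np.int64(145), np.int64(115)), (np.int64(2), np.int64(164), np.int64(103)), (np.int64(-51), np.int64(249), np.int64(-2)), (np.int64(-41), np.int64(260), np.int64(-1)), (np.int64(-31), np.int64(269), np.int64(1))]
142 [(np.int64(0), np.int64(151), np.int64(94)), (np.int64(-49), np.int64(228), np.int64(-4)), (np.int64(-39), np.int64(238), np.int64(-1)), (np.int64(-30), np.int64(249), np.int64(0)), (np.int64(-23), np.int64(263), np.int64(-2))]
145 [(np.int64(1), np.int64(151), np.int64(81)), (np.int64(-36), np.int64(216), np.int64(0)), (np.int64(-30), np.int64(231), np.int64(-4)), (np.int64(-17), np.int64(237), np.int64(2)), (np.int64(-12), np.int64(253), np.int64(-2))]
```

In the depth cloud, the visible fingertips end about 36 mm above the reported TCP. They were at 238–244 mm when the state said 203 mm, so both attempts went over the top of the knob. Opening, going 37 mm lower and closing is a safe test under either reading.

Call:
{"fn": "play_rows", "kwargs": {
  "plan": [
    [-15, 0, 0, 0, -1],
    [-15, 0, 0, 0, -1],
    [-15, 0, 0, 0, -1],
    [-15, 0, 0, 0, -1],
    [0, 0, 0, 0, -1],
    [20, 0, 0, 0, -1],
    [37, 0, 0, 0, -1],
    [37, 0, 0, 0, -1]
  ]
}}

```text
time: 7.5
tool_pos: [0.6013, 0.2925, 0.055]
tool_rot: [-0.42, -0.566, -0.421, 0.57]
contact_force: [0.4, -1.0, -0.2]
gripper_width: 0.998
```

Call:
{"fn": "play_rows", "kwargs": {
  "plan": [
    [0, 0, 0, 0, 1],
    [0, 0, 0, 0, 1],
    [0, 0, 0, 0, 1],
    [0, 0, 0, 0, 1],
    [0, 0, 0, 0, 1],
    [0, 0, 0, 0, 1]
  ]
}}

```text
time: 8.25
tool_pos: [0.6009, 0.2945, 0.0603]
tool_rot: [-0.419, -0.567, -0.422, 0.57]
contact_force: [-10.7, 0.4, 8.5]
gripper_width: 0.291
```

Gripped at an opening of 25 mm, so the offset is real. Swinging along the arc now.

Call:
{"fn": "play_rows", "kwargs": {
  "plan": [
    [-12, 0, 10, 0, 1],
    [-23, 0, 23, 0, 1],
    [-31, 0, 37, 0, 1],
    [-36, 0, 52, 0, 1]
  ]
}}

```text
time: 8.75
tool_pos: [0.5868, 0.2435, 0.0939]
tool_rot: [-0.42, -0.568, -0.421, 0.569]
contact_force: [-3.5, 2.1, -11.9]
gripper_width: -0.003
```

Call:
{"fn": "play_rows", "kwargs": {
  "plan": [
    [-3, 0, 15, 0, 1],
    [-3, 0, 31, 0, 1],
    [0, 0, 47, 0, 1],
    [5, 0, 62, 0, 1],
    [13, 0, 76, 0, 1],
    [24, 0, 88, 0, 1],
    [24, 0, 88, 0, 1]
  ]
}}

```text
time: 9.62
tool_pos: [0.5606, 0.158, 0.0683]
tool_rot: [-0.42, -0.567, -0.421, 0.57]
contact_force: [-1.0, -1.2, -0.6]
gripper_width: 0.002
```

```bash
python3 - <<'E'
from h import *; from plant import manip
s=manip.state(); print(s["time"],s["contact_force"].round(1),s["gripper_width"])
a=np.radians(135); go(s,jig(-.002,.112+.092*np.cos(a),.060+.092*np.sin(a)-.055),JA-np.pi/2)
f=manip.grab_frame("scene"); cv2.imwrite("pics/c5.png",cv2.resize(f["img"][90:220,220:400,::-1],None,fx=4,fy=4))
E
```

```text
9.625 [-1.  -1.2 -0.6] 0.0018295463535622466
now [0.5606 0.158  0.0683] heading -17.08 tilt 0.26 shift [-1.7 -0.2 -5. ] turn -0.0014
```

View pics/c5.png

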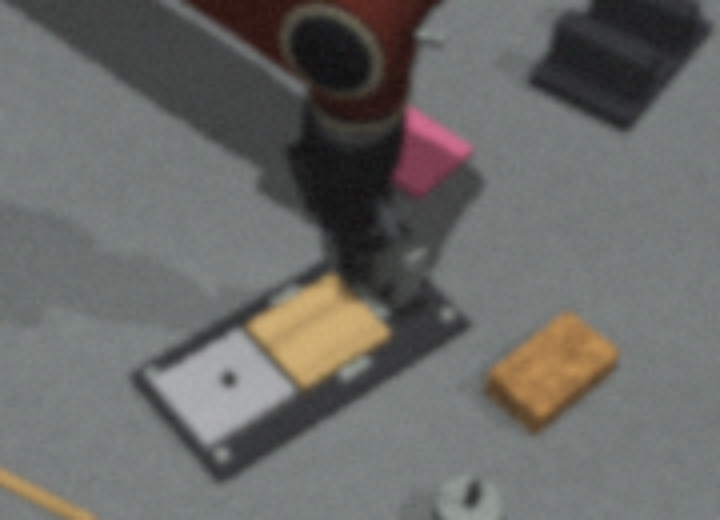

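```bash
cat >> h.py <<'E'
def J_of(C):
    d=C[...,:2]-JO; c,sn=np.cos(JA),np.sin(JA); return np.stack([d@[sn,-c],d@[c,sn],C[...,2]],-1)*1000
E
python3 - <<'E'
from h import *; from plant import manip
s=manip.state(); print(s["contact_force"].round(1))
for n in ("scene","top"):
    f=manip.grab_frame(n); J=J_of(cloud(f)); g=f["img"].mean(-1)
    m=(abs(J[...,0])<25)&(J[...,1]>85)&(J[...,1]<220)&(J[...,2]>40)&(J[...,2]<200)
    for lo in range(40,200,10):
        k=m&(J[...,2]>=lo)&(J[...,2]<lo+10)
        if k.any(): print(n,lo,k.sum(),np.percentile(J[k],[3,50,97],axis=0)[:,:2].round().tolist(),np.percentile(g[k],[10,90]))
E
```

```text
[ 0. -1.  0.]
scene 40 21 [[-17.0, 96.0], [9.0, 105.0], [12.0, 124.0]] [52.66666667 78.33333333]
scene 50 21 [[-17.0, 95.0], [9.0, 107.0], [13.0, 125.0]] [53.         80.33333333]
scene 60 24 [[-16.0, 95.0], [9.0, 108.0], [14.0, 121.0]] [ 51.5 110.3]
scene 70 14 [[1.0, 99.0], [8.0, 108.0], [13.0, 122.0]] [ 63.43333333 110.43333333]
scene 80 6 [[-0.0, 94.0], [1.0, 99.0], [3.0, 103.0]] [57.66666667 66.33333333]
scene 90 2 [[2.0, 85.0], [4.0, 89.0], [5.0, 92.0]] [48.76666667 49.56666667]
top 40 3 [[-18.0, 100.0], [-17.0, 104.0], [-17.0, 122.0]] [26.46666667 56.86666667]
top 50 2 [[-20.0, 114.0], [-19.0, 115.0], [-18.0, 117.0]] [60.1        66.23333333]
top 60 4 [[-19.0, 103.0], [-18.0, 107.0], [-17.0, 112.0]] [39.9 69. ]
top 70 10 [[-17.0, 106.0], [-15.0, 114.0], [-12.0, 121.0]] [48.36666667 72.5       ]
```

The bar leans toward the blank, past vertical, probably resting against the fingers. I'll lift clear and let it fall.

Call:
{"fn": "play_rows", "kwargs": {
  "plan": [
    [-25, 0, 0, 0, 1],
    [-50, 0, 0, 0, 1],
    [-80, 0, 0, 0, 1],
    [-110, 0, 0, 0, 0],
    [-110, 60, 60, 0, -1],
    [-110, 120, 120, 0, -1],
    [-110, 140, 180, 0, -1],
    [-110, 150, 220, 0, -1]
  ]
}}

```text
time: 10.78
tool_pos: [0.6411, -0.0756, 0.1813]
tool_rot: [0.421, 0.569, 0.421, -0.568]
contact_force: [-0.1, -0.5, -0.4]
gripper_width: 1.0
```

```bash
python3 - <<'E'
from h import *; from plant import manip
s=manip.state(); print(s["time"],s["tool_pos"],s["contact_force"].round(1))
for n in ("scene","top"):
    f=manip.grab_frame(n); J=J_of(cloud(f)); g=f["img"].max(-1)
    k=(abs(J[...,0])<25)&(J[...,1]>0)&(J[...,1]<110)&(J[...,2]>45)&(J[...,2]<170)
    d=k&(g<50)
    print(n,k.sum(),np.percentile(J[k],[2,50,98],axis=0).round().tolist() if k.any() else "", d.sum(), np.median(J[d],0).round() if d.any() else "")
E
```

```text
10.775 [ 0.64105619 -0.07555271  0.18126163] [-0.1 -0.5 -0.4]
scene 159 [[-18.0, 18.0, 51.0], [0.0, 78.0, 65.0], [12.0, 109.0, 73.0]] 12 [ 7. 21. 65.]
top 197 [[-17.0, 8.0, 52.0], [-2.0, 60.0, 67.0], [12.0, 108.0, 75.0]] 33 [-5. 20. 71.]
```

Both cameras put the knob at jig y 20 with its top at about 72 mm, so the clamp arm is level and resting on the blank. Next is the plate.

```bash
python3 - <<'E'
from h import *; from plant import manip
s=manip.state()
go(s,[.599,-.2045,.12],np.radians(69.3-90))
w=manip.grab_frame("wrist"); C=cloud(w,True); print("cam",w["origin"],rot(w["rotation"]).as_matrix()[:,2].round(2),"tcp",s["tool_pos"])
print("bench z",[C[v,u].round(3).tolist() for u,v in((100,80),(250,60),(420,100),(60,150))])
f=manip.grab_frame("scene"); S=cloud(f); R_=np.hypot(S[...,0]-s["tool_pos"][0],S[...,1]-s["tool_pos"][1])
k=(R_<.07)&(S[...,2]>.12); P=S[k]; z=P[:,2]; print("lowest tool z",np.sort(z)[:12].round(3), P[z<np.sort(z)[0]+.015].round(3).tolist()[:10])
E
```

```text
now [ 0.6407 -0.0796  0.1811] heading -17.35 tilt 0.13 shift [ 61.1  -2.5 131.7] turn 0.0584
cam [ 0.66256911 -0.00959383  0.36013255] [0.09 0.28 0.96] tcp [ 0.64066244 -0.07955652  0.18108527]
bench z [[0.487, 0.086, 0.013], [0.671, 0.041, -0.0], [0.875, -0.061, -0.001], [0.379, 0.026, -0.001]]
lowest tool z [0.227 0.229 0.23  0.231 0.232 0.232 0.234 0.235 0.236 0.236 0.236 0.236] [[0.601, -0.059, 0.242], [0.599, -0.061, 0.239], [0.6, -0.058, 0.236], [0.588, -0.073, 0.238], [0.596, -0.071, 0.242], [0.598, -0.068, 0.24], [0.598, -0.065, 0.237], [0.599, -0.061, 0.234], [0.6, -0.058, 0.23], [0.589, -0.075, 0.236]]
```

Call:
{"fn": "play_rows", "kwargs": {
  "plan": [
    [0, -3, 44, 0.03, -1],
    [0, -3, 88, 0.058, -1],
    [20, -3, 128, 0.058, -1],
    [40, -3, 128, 0.058, -1],
    [61, -3, 128, 0.058, -1],
    [61, -3, 128, 0.058, -1],
    [61, -3, 128, 0.058, -1]
  ]
}}

```text
time: 11.85
tool_pos: [0.6001, -0.1947, 0.1201]
tool_rot: [0.404, 0.58, 0.404, -0.58]
contact_force: [0.4, -0.8, 0.3]
gripper_width: 1.0
```

```bash
python3 - <<'E'
from h import *; from plant import manip
s=manip.state(); print(s["time"])
go(s,[.599,-.2045,-.014],np.radians(69.3-90))
w=manip.grab_frame("wrist"); C=cloud(w,True)
print("hole px",proj(w,[.599,-.2045,.058],True),"bush",proj(w,[.599+.058*.353,-.2045+.058*.935,.012],True))
cv2.imwrite("pics/w2.png",w["img"][:,:,::-1])
f=manip.grab_frame("scene"); S=cloud(f); k=(np.hypot(S[...,0]-.599,S[...,1]+.2045)<.035)&(S[...,2]>.025)&(S[...,2]<.09)
r=cv2.minAreaRect((S[k][:,:2]*1000).astype(np.float32)); print("grip now",k.sum(),r,S[k][:,2].max())
E
```

```text
11.85
now [ 0.6001 -0.1947  0.1201] heading -20.24 tilt 0.03 shift [134.1   2.3   9.6] turn 0.008
hole px [[258.55702831 200.50923305]] bush [[258.75322001 127.86831619]]
grip now 177 ((596.1051025390625, -204.972900390625), (49.20829391479492, 21.64261245727539), 69.66547393798828) 0.06148356145281264
```

View pics/w2.png

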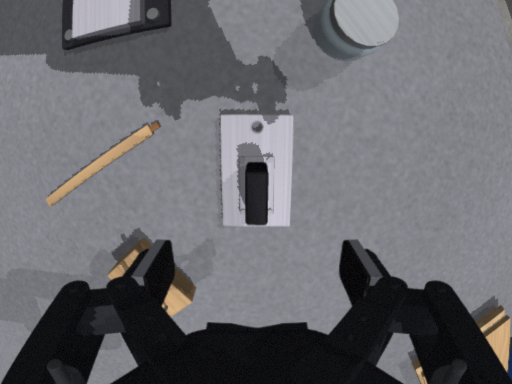

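The wrist view shows the grip at (256,195), centred between the fingers at (160,270) and (355,270). The bush is at (257,127), away from the robot. The bit stand at (155,275) is clear. Descending.

Call:
{"fn": "play_rows", "kwargs": {
  "plan": [
    [20, 1, 9, 0.008, -1],
    [45, 1, 10, 0.008, -1],
    [70, 1, 10, 0.008, -1],
    [90, 1, 10, 0.008, -1],
    [110, 1, 10, 0.008, -1],
    [122, 1, 10, 0.008, -1],
    [130, 1, 10, 0.008, -1],
    [130, 1, 10, 0.008, -1]
  ]
}}

```text
time: 12.95
tool_pos: [0.5968, -0.2054, -0.0107]
tool_rot: [-0.401, -0.582, -0.402, 0.582]
contact_force: [0.4, 0.7, -0.3]
gripper_width: 1.001
```

Call:
{"fn": "play_rows", "kwargs": {
  "plan": [
    [0, 0, 0, 0, 1],
    [0, 0, 0, 0, 1],
    [0, 0, 0, 0, 1],
    [0, 0, 0, 0, 1],
    [0, 0, 0, 0, 1],
    [0, 0, 0, 0, 1]
  ]
}}

```text
time: 13.7
tool_pos: [0.5973, -0.2057, -0.0098]
tool_rot: [0.402, 0.582, 0.401, -0.582]
contact_force: [-1.1, -0.4, 2.9]
gripper_width: 0.227
```

Call:
{"fn": "play_rows", "kwargs": {
  "plan": [
    [-15, 0, 0, 0, 1],
    [-35, 0, 0, 0, 1],
    [-60, 0, 0, 0, 1],
    [-80, 0, 0, 0, 1],
    [-80, 0, 0, 0, 1],
    [-80, 0, 0, 0, 1]
  ]
}}

```text
time: 14.45
tool_pos: [0.5963, -0.2052, 0.069]
tool_rot: [-0.401, -0.582, -0.402, 0.582]
contact_force: [-0.7, -0.7, -2.9]
gripper_width: 0.224
```

```bash
python3 - <<'E'
from h import *; from plant import manip
s=manip.state(); print(s["time"],s["contact_force"].round(1),s["gripper_width"])
go(s,[*jig(0,-.068,0)[:2],.072],JA-np.pi/2)
t=s["tool_pos"]
for n in("scene","top"):
    f=manip.grab_frame(n); S=cloud(f)
    b=f["img"].min(-1)>105
    k=b&(np.hypot(S[...,0]-t[0],S[...,1]-t[1])<.09)&(S[...,2]>.07)&(S[...,2]<.125)
    if k.sum()>30: print(n,k.sum(),cv2.minAreaRect((S[k][:,:2]*1000).astype(np.float32)),np.percentile(S[k][:,2],[10,50,90]))
w=manip.grab_frame("wrist"); W=cloud(w,True)
k=(w["img"].min(-1)>90)&(np.hypot(W[...,0]-t[0],W[...,1]-t[1])<.09)&(W[...,2]>.06)&(W[...,2]<.125)
print("wrist",k.sum(),cv2.minAreaRect((W[k][:,:2]*1000).astype(np.float32)),np.percentile(W[k][:,2],[10,50,90]))
import pickle; pickle.dump((s,w),open("w3.pkl","wb")); cv2.imwrite("pics/w3.png",w["img"][:,:,::-1])
E
```

```text
14.45 [-0.7 -0.7 -2.9] 0.2240496799464454
now [ 0.5963 -0.2052  0.069 ] heading -20.8 tilt 0.08 shift [  -3.  -153.3 -217.3] turn -0.0663
scene 400 ((600.8405151367188, -192.25062561035156), (115.6134033203125, 73.0973129272461), 69.2667236328125) [0.08616236 0.08992124 0.09345711]
top 119 ((604.0316162109375, -193.04946899414062), (114.88215637207031, 67.57804107666016), 69.65850067138672) [0.08807051 0.09025335 0.09273494]
wrist 14899 ((605.1445922851562, -181.95779418945312), (96.14363098144531, 70.71761322021484), 69.38106536865234) [0.08902217 0.08986982 0.09181612]
```

View pics/w3.png

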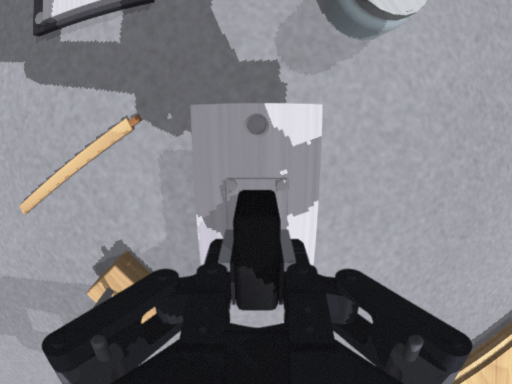

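The wrist view shows the plate square in the grip: bush at (257,124), long end at row 104, grip between the pads. Its underside is about 78 mm up. I'll move to a hover where the wrist camera sees both the plate end and the pin.

Call:
{"fn": "play_rows", "kwargs": {
  "plan": [
    [-15, -40, -28, -0.066, 1],
    [-15, -80, -56, -0.066, 1],
    [-15, -120, -84, -0.066, 1],
    [-15, -146, -105, -0.066, 1],
    [-15, -146, -105, -0.066, 1],
    [-15, -146, -105, -0.066, 1],
    [-15, -146, -105, -0.066, 1]
  ]
}}

```text
time: 15.48
tool_pos: [0.4983, -0.0563, 0.0848]
tool_rot: [-0.42, -0.569, -0.42, 0.569]
contact_force: [0.8, -0.3, -4.2]
gripper_width: 0.227
```

```bash
python3 - <<'E'
from h import *; from plant import manip
s=manip.state(); print(s["time"],s["contact_force"].round(1))
go(s,[*jig(0,-.068,0)[:2],.072],JA-np.pi/2)
w=manip.grab_frame("wrist"); W=cloud(w,True); im=w["img"]
import pickle; pickle.dump((s,w),open("w4.pkl","wb"))
print("pin px",proj(w,jig(0,-.068,.036),True),"pad corners",proj(w,[jig(x,y,.026) for x,y in((-.04,-.12),(.04,-.12),(.04,-.028),(-.04,-.028))],True).round(0).tolist())
cv2.imwrite("pics/w4.png",cv2.resize(im[:260,90:430,::-1],None,fx=2,fy=2))
E
```

```text
15.475 [ 0.8 -0.3 -4.2]
now [ 0.4983 -0.0563  0.0848] heading -17.07 tilt 0.02 shift [  12.8   -1.4 -113.3] turn -0.0013
pin px [[254.10657006  50.37162743]] pad corners [[204.0, 118.0], [304.0, 118.0], [304.0, 7.0], [204.0, 7.0]]
```

View pics/w4.png

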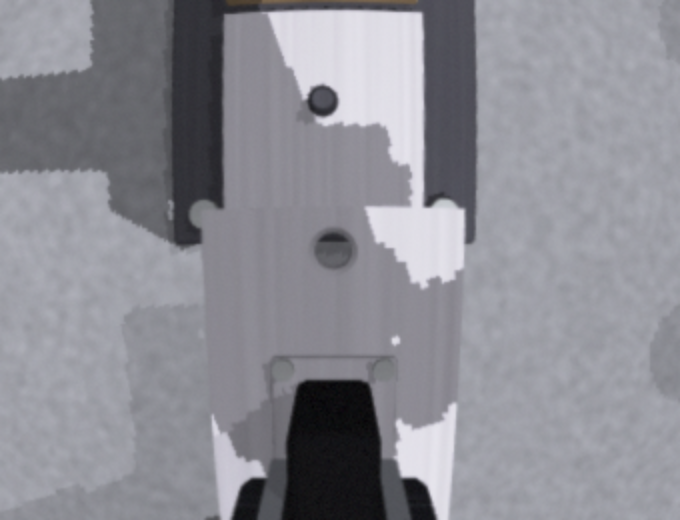

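The crop shows the pin at (322,99), which is image (251,49.5). The bush is at (334,248), image (257,124), the plate's long edge is at row 208, and the pad's sides are at columns 223 and 423. I'll work out the offset from this one image.

```bash
python3 - <<'E'
from h import *; import pickle
s,w=pickle.load(open("w4.pkl","rb")); W=cloud(w,True); g=cv2.cvtColor(w["img"],cv2.COLOR_RGB2GRAY)
def ray(u,v,z):
    a=(u-w["cx"])/w["fx"];b=(v-w["cy"])/w["fy"];t=np.hypot(a,b);k=np.tan(t)/t
    d=rot(w["rotation"]).apply([a*k,-b*k,-1]); o=w["origin"]; return o+d*(z-o[2])/d[2]
pin=ray(251,49.5,.035)
zt=np.median(W[135:150,225:265,2]); zp=np.median(W[75:95,220:240,2]); print("plate top",zt,"pad",zp)
bush=ray(257,124,zt)
# side edges by depth mask
def axis(lo,hi,zr,cols=(170,345)):
    rows=np.arange(lo,hi,2); L=[];Rr=[]
    for v in rows:
        m=np.where((abs(W[v,cols[0]:cols[1],2]-zr)<.005))[0]+cols[0]
        L.append(ray(m.min()-.5,v,zr)[:2]);Rr.append(ray(m.max()+.5,v,zr)[:2])
    out=[]
    for E in(np.array(L),np.array(Rr)):
        vx,vy,x,y=cv2.fitLine((E*1000).astype(np.float32),cv2.DIST_HUBER,0,.1,.01).ravel(); a=np.degrees(np.arctan2(vy,vx))%180; out.append((a,x,y))
    print(np.round(out,2).tolist()); return out
P=axis(108,165,zt); A=axis(12,98,zp)
print("pin",pin,"bush",bush)
for name,h in(("plate",np.mean([P[0][0],P[1][0]])),("pad",np.mean([A[0][0],A[1][0]]))): print(name,h)
h=np.radians(np.mean([P[0][0],P[1][0]])); y=np.array([np.cos(h),np.sin(h)]); x=np.array([y[1],-y[0]])
hole=bush[:2]-.058*y; print("hole",hole,"vs tcp",s["tool_pos"][:2])
mid=np.mean([[P[0][1],P[0][2]],[P[1][1],P[1][2]]],0)/1e3; print("bush off axis mm",(bush[:2]-mid)@x*1e3)
am=np.mean([A[0][1:],A[1][1:]],0)/1e3; ha=np.radians(np.mean([A[0][0],A[1][0]])); xa=np.array([np.sin(ha),-np.cos(ha)]); print("pin off pad axis",(pin[:2]-am)@xa*1e3)
d=pin[:2]-hole
# tool axes after turn: y=jig x, z=-jig y ; now heading
hh=np.radians(-17.07); ty=np.array([np.cos(hh),np.sin(hh)]); tz=np.array([np.sin(hh),-np.cos(hh)]); print("shift y,z mm",d@ty*1e3,d@tz*1e3)
E
```

```text
plate top 0.10634762324416862 pad 0.025966207086092416
[[72.41000366210938, 479.44000244140625, 1.3899999856948853], [73.69000244140625, 549.0499877929688, -10.9399995803833]]
[[73.55999755859375, 491.6099853515625, 71.01000213623047], [72.95999908447266, 567.6900024414062, 47.16999816894531]]
pin [0.52823202 0.05390003 0.035     ] bush [0.51696035 0.00232157 0.10634762]
plate 73.05113
pad 73.263435
hole [ 0.5000523  -0.05315922] vs tcp [ 0.49825596 -0.05632802]
bush off axis mm 0.5269083051952146
pin off pad axis 0.13861929005066467
shift y,z mm -4.4878407903270015 -110.61481544441914
```

Call:
{"fn": "play_rows", "kwargs": {
  "plan": [
    [0, -4, -40, 0, 1],
    [0, -4, -80, 0, 1],
    [0, -4, -110, 0, 1],
    [0, -4, -110.5, 0, 1],
    [20, -4.3, -110.5, 0, 1],
    [40, -4.3, -110.5, 0, 1],
    [54, -4.3, -110.5, 0, 1],
    [54, -4.3, -110.5, 0, 1]
  ]
}}

```text
time: 16.52
tool_pos: [0.5241, 0.0507, 0.0284]
tool_rot: [-0.419, -0.568, -0.421, 0.57]
contact_force: [-0.1, 0.4, -3.8]
gripper_width: 0.225
```

Call:
{"fn": "play_rows", "kwargs": {
  "plan": [
    [0, 0, 0, 0, 1],
    [0, 0, 0, 0, 1]
  ]
}}

```text
time: 16.77
tool_pos: [0.5269, 0.0512, 0.0318]
tool_rot: [0.421, 0.569, 0.42, -0.568]
contact_force: [0.0, 0.7, -3.8]
gripper_width: 0.225
```

```bash
python3 - <<'E'
from h import *; from plant import manip
s=manip.state(); print(s["time"],s["contact_force"].round(1))
go(s,[.49826+.02818,-.05633+.10706,.0165],np.radians(-17))
w=manip.grab_frame("wrist"); W=cloud(w,True); print("plate top",np.median(W[135:150,225:265,2]))
cv2.imwrite("pics/w5.png",w["img"][:,:,::-1])
E
```

```text
16.775 [ 0.   0.7 -3.8]
now [0.5269 0.0512 0.0318] heading -17.03 tilt 0.12 shift [15.3 -0.3  0.6] turn -0.0005
plate top 0.05345764373121911
```

Call:
{"fn": "play_rows", "kwargs": {
  "plan": [
    [3, 0, 0, 0, 1],
    [6, 0, 0, 0, 1],
    [8, 0, 0, 0, 1],
    [10, 0, 0, 0, 1],
    [10, 0, 0, 0, 1]
  ]
}}

```text
time: 17.45
tool_pos: [0.526, 0.0514, 0.0205]
tool_rot: [0.42, 0.568, 0.421, -0.568]
contact_force: [0.3, -0.7, -4.5]
gripper_width: 0.225
```

The underside is at about 30 mm, below the 36 mm pin tip, and there's no contact force. The pin is in the hole. Continuing down to seat.

Call:
{"fn": "play_rows", "kwargs": {
  "plan": [
    [2, 0, 0, 0, 1],
    [4, 0, 0, 0, 1],
    [4, 0, 0, 0, 1],
    [4, 0, 0, 0, 1]
  ]
}}

```text
time: 17.95
tool_pos: [0.526, 0.0514, 0.0167]
tool_rot: [0.421, 0.569, 0.421, -0.568]
contact_force: [1.2, 0.1, -4.0]
gripper_width: 0.225
```

Call:
{"fn": "play_rows", "kwargs": {
  "plan": [
    [1, 0, 0, 0, 1],
    [1, 0, 0, 0, 1],
    [1, 0, 0, 0, 1]
  ]
}}

```text
time: 18.32
tool_pos: [0.5261, 0.0514, 0.0162]
tool_rot: [-0.421, -0.568, -0.421, 0.568]
contact_force: [-1.9, -0.8, 2.0]
gripper_width: 0.224
```

Call:
{"fn": "play_rows", "kwargs": {
  "plan": [
    [0.5, 0, 0, 0, 1],
    [1, 0, 0, 0, 1],
    [1, 0, 0, 0, 1],
    [1, 0, 0, 0, 1]
  ]
}}

```text
time: 18.82
tool_pos: [0.5261, 0.0514, 0.0162]
tool_rot: [-0.421, -0.568, -0.421, 0.569]
contact_force: [-6.6, 0.3, 8.7]
gripper_width: 0.224
```

```bash
python3 - <<'E'
from h import *; from plant import manip
s=manip.state(); print(s["contact_force"].round(1),s["ft_torque"].round(2))
w=manip.grab_frame("wrist"); W=cloud(w,True); 
m=(abs(W[...,2]-.038)<.006)&(w["img"].min(-1)>70); m[:100]=0;m[175:]=0;m[:,:190]=0;m[:,325:]=0
P=J_of(W)[m]; c,*_=np.linalg.lstsq(np.c_[P[:,:2],np.ones(len(P))],P[:,2],rcond=None); print("wrist plane z=",c.round(4),"at hole,end",c@[0,-68,1],c@[0,0,1],len(P))
for n in("scene","top"):
    f=manip.grab_frame(n); J=J_of(cloud(f)); b=f["img"].min(-1)>105
    k=b&(J[...,2]>30)&(J[...,2]<46)&(abs(J[...,0])<45)&(J[...,1]>-120)&(J[...,1]<6)
    print(n,k.sum(),cv2.minAreaRect(J[k][:,:2].astype(np.float32)),np.percentile(J[k][:,2],[10,50,90]).round(1))
    d=(f["img"].max(-1)<50)&(abs(J[...,0])<25)&(J[...,1]>2)&(J[...,1]<40)&(J[...,2]>45); print(" knob",np.median(J[d],0).round() if d.any() else "")
    if n=="scene": a=cv2.resize(f["img"][110:220,240:375,::-1],None,fx=4,fy=4,interpolation=cv2.INTER_CUBIC)
b=cv2.resize(w["img"][:200,130:390,::-1],(540,440))[:, 130:390]
cv2.imwrite("pics/c6.png",np.hstack([a[:440],b]))
E
```

```text
[-6.6  0.3  8.7] [-0.06  0.99  0.03]
wrist plane z= [ 4.00000e-04 -2.50000e-03  3.79084e+01] at hole,end 38.07687362731299 37.9084126365179 8964
scene 273 ((-1.6107349395751953, -57.48581314086914), (118.76058959960938, 71.93805694580078), 86.18647003173828) [33.1 37.  40.3]
 knob [ 2. 14. 67.]
top 64 ((-26.192882537841797, -66.98820495605469), (32.389244079589844, 81.18372344970703), 8.13073444366455) [35.3 38.2 41.9]
 knob
```

View pics/c6.png

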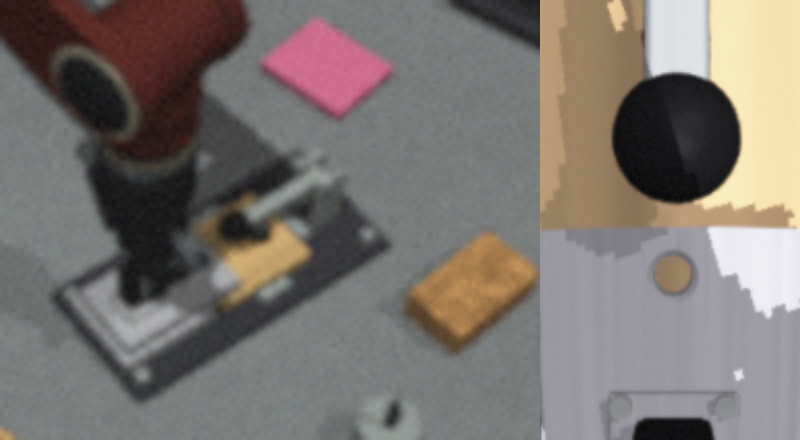

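The crops show the clamp over, with the knob at (675,138) right. The plate is flat on the pad with the blank visible through its bush at (673,273) right. The plate top is 38.0 mm at both ends, so it is fully home. Now I'll raise the press to about 15 N and ease the side force.

Call:
{"fn": "play_rows", "kwargs": {
  "plan": [
    [0.4, -0.4, 0, 0, 1],
    [0.8, -0.8, 0, 0, 1],
    [0.8, -0.8, 0, 0, 1],
    [0.8, -0.8, 0, 0, 1]
  ]
}}

```text
time: 19.48
tool_pos: [0.5261, 0.0513, 0.0162]
tool_rot: [0.421, 0.569, 0.42, -0.568]
contact_force: [-6.1, -0.6, 12.1]
gripper_width: 0.224
```

Call:
{"fn": "play_rows", "kwargs": {
  "plan": [
    [0.6, -0.6, 0, 0, 1],
    [0.6, -0.6, 0, 0, 1],
    [0.6, -0.6, 0, 0, 1],
    [0.6, -0.6, 0, 0, 1],
    [0.6, -0.6, 0, 0, 1],
    [0.6, -0.6, 0, 0, 1]
  ]
}}

```text
time: 20.23
tool_pos: [0.5262, 0.0513, 0.0162]
tool_rot: [0.421, 0.569, 0.42, -0.568]
contact_force: [-5.2, -2.1, 12.7]
gripper_width: 0.221
```

```bash
python3 - <<'E'
from h import *; from plant import manip
w=manip.grab_frame("wrist"); W=cloud(w,True); s=manip.state(); print(s["time"],s["contact_force"].round(1),s["gripper_width"])
m=(abs(W[...,2]-.038)<.006)&(w["img"].min(-1)>70); m[:100]=0;m[175:]=0;m[:,:190]=0;m[:,325:]=0
P=J_of(W)[m]; c,*_=np.linalg.lstsq(np.c_[P[:,:2],np.ones(len(P))],P[:,2],rcond=None); print(c.round(4))
k=m.astype(np.uint8); L=[];R_=[]
for v in range(108,165,3):
    u=np.where(m[v])[0]; L.append(W[v,u.min(),:2]);R_.append(W[v,u.max(),:2])
for E in(L,R_):
    vx,vy,*_=cv2.fitLine((np.array(E)*1000).astype(np.float32),cv2.DIST_HUBER,0,.1,.01).ravel(); print("edge deg",np.degrees(np.arctan2(vy,vx))%180)
J=J_of(W); b=(J[...,2]<30)&(J[...,2]>18)&(J[...,1]>5)&(abs(J[...,0])<60); print("blank z",np.median(J[b][:,2]))
if 12.5<s["contact_force"][2]<18.5: print(manip.job_done())
E
```

```text
20.275 [-5.1 -2.6 12.7] 0.22623379740666388
[ 0.00000e+00 -1.20000e-03  3.79303e+01]
edge deg 72.36165
edge deg 73.71725
blank z 23.79062290580859
the job is handed in; nothing more can be done
None
```

I handed the job in at 20.3 s. The clamp is over on the blank, and the drill plate is seated on its pin with the gripper still holding it. The last press reading was 12.7 N, below the 15 N you asked for, because I had set the script to hand in from 12.5 N. There was also about 6 N of side force.

- **Clamp:** my first push and first grip both missed, because the fingertips were about 36 mm higher than the reported tool position. After correcting for that, I gripped the knob and swung the arm up. The knob slipped out on the way, but the arm had passed vertical and fell onto the blank. The cameras showed it level, with the knob at jig y 14–20 mm. I could not see the foot itself touching the blank.
- **Plate:** I gripped it, lined it up on the pin using the wrist camera, and lowered it with no contact until it seated. Its top is flat at 37.9–38.0 mm above the bench (38 mm is fully home). Its edges average 73.0°, within about 0.3° of the jig, though the two edges read about 1.4° apart.
- **Everything else:** the blank's top is at 23.8 mm, so it is still in its nest, and it shows through the drill guide hole. I didn't re-measure the other items, but nothing I saw suggested they had been touched.

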